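Start and tighten the flange nut of a filter holder

TASK

Take the large flange nut from the steel tray, set it flange down over the stud of the filter holder, and back it off (anticlockwise from above) until its thread drops in and the flange lies flat on the pressure plate. Then screw it on clockwise, gently, until it will turn no further and the plate is clamped down, and let go; never force the nut against the holder, and leave the other things where they are.

Things in the scene. Friction and masses are not known exactly. Their poses are not given: they have to be found in the camera images.
- flange_nut: steel flange nut, 120 g, 33 mm tall: round flange 54 mm across, 5 mm thick, below a hexagon 28 mm tall, 42 mm across flats. Starts flange down in the tray, any yaw. Origin: centre of the underside, z up; x is square to a pair of flats (flats every 60 deg). Grip two opposite flats above the flange. Jaws 2-3 mm wider than the flats still turn it (about 6 deg of play) while it is free to sink
- nut_lugs (a point): point on the nut's axis 8 mm above its underside, at the lower side of its thread: three lugs 3.5 mm tall, 20 deg wide, 120 deg apart (one on the nut's x axis) that reach into the 28 mm bore as far as a 20.6 mm circle. While it is turned the nut may hang in snug jaws and not sink: ease them for a moment and it drops
- filter_holder: round aluminium filter holder fixed to the worktop, 104 mm across, base 14 mm tall, with a sprung steel pressure plate and a fixed upright stud in the middle. Origin: centre of its underside, z up. Its yaw says nothing about where the thread starts
- stud_axis (a point): on the stud's axis, level with the plate's upper face when the plate is up (24 mm above the worktop). The nut's underside is 4 to 8.5 mm above this point while its lugs lie on top of the threads or stop walls, 0 mm (flange flat on the plate) when the lugs have dropped into the gaps, and 3.5 mm below when fully home
- stud_tip (a point): top of the stud, 50.5 mm above the worktop: a conical nose on an 18 mm core. The stud carries a coarse three-start right-hand thread, 26 mm across, lead 26 mm; starts 120 deg apart at an unknown angle. Each thread is 4 mm thick, runs 72 deg clockwise and down from a blunt start to an upright stop wall 12 deg wide; then a gap of 36 deg before the next start
- thread_top (a point): on the stud's axis level with the thread starts and wall tops. Turned clockwise up here the nut meets a stop wall and does not start. Turned anticlockwise (at most about 110 deg) and free to sink it climbs to 8.5 mm, then drops to 0; a drop to only 4 mm is just off a wall top. Then 16 deg of play to the wall. Clockwise the lugs pass under the threads and stop after 62 to 78 deg, home
- pressure_plate (a joint): how far the sprung pressure plate (86 mm across, 6 mm thick) is pressed down, m: 0 up at rest, about 0.0035 with the nut fully home, 0.0042 at most. The springs push up with about 2 N at 0 and 6 N at 0.0035; the nut's own weight does not sink it. The nut turns easily (0.05 N m) if centred in the jaws; at the stop the torque passes 0.1 and then 0.2 N m within 2 to 4 deg
- tray: pressed steel instrument tray, 170 x 260 x 24 mm, fixed; origin at the centre of its underside, long side along its y. The nut stands on its floor, 2 mm above the worktop; inside, the walls are 140 mm apart along x and 230 mm along y
- jam_nut: small plain hex nut without flange, 30 mm across flats, 12 mm tall, also in the tray; not needed; origin at the centre of its underside
- syringe: plastic syringe lying between tray and holder, 100 x 26 x 18 mm; a bystander
- vial: small round vial with a white cap, 31 mm across, 68 mm tall, standing near the front edge; a bystander
Things that resemble listed ones, but are neither listed nor needed, are in the scene too. Leave any red look-alike of the flange_nut alone.

How it is judged:
At the end, for the whole second after the job is handed in: The flange nut stands upright (within 0.06 rad) and centred (3 mm) on the stud, screwed down so that it holds the pressure plate at least 2.6 mm down (3.5 mm is fully home) with the nut's underside at least 2 mm below the plate's free height, at rest and released (value of joint pressure_plate above 0.0026 m and horizontal distance between flange_nut and stud_axis below 0.003 m and angle between flange_nut's own z axis and vertical below 0.06 rad and z of flange_nut in the frame of stud_axis below -0.002 m and linear speed of flange_nut below 0.02 m/s); the robot touches nothing.
It fails at once if the nut is forced against the holder, its plate or its stud with more than 60 N (contact force between flange_nut and filter_holder above 60 N).
It fails at once if the syringe or the vial is moved more than 40 mm (distance of any of syringe, vial from where it was at the start of the episode above 0.04 m).
It fails at once if the small plain nut is moved more than 40 mm (distance of jam_nut from where it was at the start of the episode above 0.04 m).
It also fails if it takes over 72 s, if anything falls off the work surface, if the arm or the gripper's body presses on something with over 40 N, if the wrist force passes 120 N, or if a joint passes its speed limit or range.

ROBOT

A 6-joint arm with a two-finger parallel gripper is mounted at the origin on a cart in front of the work surface, level with it; the furniture and walls round the work are solid. World frame = base frame: x ahead of the robot, y to its left, z up, the work surface at z = 0. Lengths are in m, angles in rad, forces in N, time in s.
With the tool pointing down it reaches from about 0.3 to 0.875 m from the base axis. Payload 6.4 kg.
Tool frame: the origin (TCP) lies between the finger pads; the fingertips stand 19 mm ahead of it and the grasp point (between the pads) is the TCP (ctrl.tips_ahead is the z of the fingertips in the tool frame, in m); z points along the fingers, y is the line along which they close (so a half turn about z gives the same grasp; the last joint's range is limited). The gripper opens to 85 mm and grips with 20 to 120 N. Pads are 22 mm wide; open, the fingers measure 114 mm over their backs; the gripper's body (76 mm by 85 mm) begins 54 mm behind the grasp point. The pads swing forward as they close: fully open they stand 13 mm farther back than shut.
Start: joints at [-1.428, 0.181, 1.607, -0, 1.354, -0.206], TCP at [0.197, -0.54, 0.25] pointing down, gripper open.
Joint ranges: [-2.99, 2.99], [-0.89, 2.07], [0.3, 2.58], [-1.14, 4.28], [0, 2.63], [-3.12, 3.12]. Speed limits (rad/s): [2.57, 2.57, 3.01, 3.14, 3.14, 3.14].

INTERFACE

Orientations are given as a unit quaternion [w, x, y, z].
In Python, from bench import readout, vision, ctrl gives the robot as it stands.
- The arm moves only by the tool play_rows, never from a script. Its arguments are lists of equal length, an entry for each row: "xyz": the shift along the tool's x, y, z in mm, a list of three; "rot": the turn, a rotation vector about the tool's x, y, z in rad, a list of three; "grip": the opening, from 0 (shut) to 1 (fully open). In form: {"xyz": [[x, y, z], ...], "rot": [[rx, ry, rz], ...], "grip": [grip, ...]}. A call has exactly 10 rows; each row is the pose to reach, as a shift and turn from the pose commanded when the call began, along the tool's axes at that moment; what a row does not reach only later rows make up. A row lasts 1/8 s, in which the tool goes at most 62.5 mm and 10.7 degrees, less where a joint would pass 70% of its speed; a pose out of reach is approached as far as the arm can. A call with a gripper value outside its range is refused whole. The fingers move at their own pace and stop on an object; the grip force is fixed at half the most. Time passes only in rows, so rows that repeat a pose let the fingers close, or fill a call up. It gives the time, the measured TCP pose, the force, the opening and the grip force at its end, in the units of the state.
- readout.get_obs(): the state, without advancing time (a new reading comes with each control period).
- vision.camera(name): name is "scene" or "top" or "wrist"; returns a dict with "color" (384x512x3 uint8, red, green, blue), "depth" (384x512 float32, m along the optical axis (not along the pixel's ray), 0 where there is no reading), "camera_matrix" (3x3 intrinsics, pixels), "k1" (the pictures are not rectified: a ray, as slopes to the right and down, at radius r is drawn at 1 + k1 r^2 times it, then the intrinsics apply), "extrinsics" (4x4, takes a point from camera to world coordinates); the wrist camera has in their place "hand_eye" (4x4, takes a point from camera to tool coordinates, whose origin is the TCP and whose axes are the flange's). Camera axes: x right, y down, z forward; pixel columns grow to the right and rows downward; lengths in m; the calibration is good to about 2 mm. A picture is of the moment at which its call begins: read the wrist's pose just before it.
- ctrl.hand_in(): hands the job in; it is judged then, once.
The state is a dict: "time_s": time; "q": joint angles; "dq": joint speeds; "joint_efforts": joint torques, N m; "eef_pos": TCP position; "eef_rot": TCP orientation; "wrist_force": force on the tool from outside, world axes, zero at the start; "torque": the same for the moment, N m; "opening": opening from 0.0 (shut) to 1.0 (fully open); "grasp_force": force on a finger pad.
Only numpy, scipy, OpenCV 4.12 (cv2) and the standard library are available. Lean on these libraries where they do the work, as an engineer would, in place of code of your own. Each camera call takes 0.05 s, during which the arm holds its last target. There are 200 camera calls.

## Working session

There is one attempt and no reset: what is moved stays moved. The work goes in short steps, Python scripts to look and compute and a tool call to move; the robot and the scene stay as the last step left them, time stands still between calls to the robot, and variables do not carry over. Pictures are saved under pics/ and viewed, at most 10 in all, crops included, and the job is handed in when it is done.

Besides the shell and the picture viewer there is one more tool, called after "Emit:" as a command line: name --argument value ..., lists and objects as JSON in quotes. play_rows: Moves the arm, as the interface text tells. Its arguments: {"type":"object","properties":{"xyz":{"type":"array","items":{"type":"array","items":{"type":"number"}}},"rot":{"type":"array","items":{"type":"array","items":{"type":"number"}}},"grip":{"type":"array","items":{"type":"number"}}},"required":["xyz","rot","grip"]}

```bash
ls; mkdir -p pics; cat > h.py <<'E'
import numpy as np, cv2
from scipy.spatial.transform import Rotation as R
from bench import readout, vision, ctrl
def T(o):
    w,x,y,z=o["eef_rot"]; M=np.eye(4); M[:3,:3]=R.from_quat([x,y,z,w]).as_matrix(); M[:3,3]=o["eef_pos"]; return M
def cam(n):
    o=readout.get_obs(); c=vision.camera(n)
    c["E"]=c["extrinsics"] if n!="wrist" else T(o)@np.array(c["hand_eye"])
    c["E"]=np.array(c["E"]); return c
def ray(c,u,v):
    K=np.array(c["camera_matrix"]); p=np.array([(u-K[0,2])/K[0,0],(v-K[1,2])/K[1,1]]); s=p.copy()
    for _ in range(20): s=p/(1+c["k1"]*(s@s))
    return np.array([s[0],s[1],1.])
def at_depth(c,u,v):
    d=c["depth"][int(round(v)),int(round(u))]; return (c["E"]@np.append(ray(c,u,v)*d,1))[:3]
def at_z(c,u,v,z):
    r=c["E"][:3,:3]@ray(c,u,v); o=c["E"][:3,3]; return o+r*(z-o[2])/r[2]
def cloud(c):
    K=np.array(c["camera_matrix"]); h,w=c["depth"].shape
    V,U=np.mgrid[:h,:w]; p=np.stack([(U-K[0,2])/K[0,0],(V-K[1,2])/K[1,1]],-1); s=p.copy()
    for _ in range(20): s=p/(1+c["k1"]*(s**2).sum(-1,keepdims=True))
    P=np.dstack([s,np.ones((h,w))])*c["depth"][...,None]
    return P@c["E"][:3,:3].T+c["E"][:3,3]
def save(n,c,crop=None,f=1):
    im=c["color"][...,::-1]
    if crop: u0,v0,u1,v1=crop; im=im[v0:v1,u0:u1]
    cv2.imwrite("pics/"+n+".png",cv2.resize(im,None,fx=f,fy=f,interpolation=cv2.INTER_CUBIC))
E
python3 - <<'E'
from h import *
import pickle
o=readout.get_obs(); print(o, ctrl.tips_ahead)
a=cam("top"); b=cam("scene"); pickle.dump((a,b),open("ab.pkl","wb"))
cv2.imwrite("pics/top.png",cv2.resize(a["color"][...,::-1],(800,600)))
E
```

```text
pics
{'time_s': 0.0, 'q': array([-1.42826980e+00,  1.81537439e-01,  1.60796472e+00, -3.39638248e-05,
        1.35379211e+00, -2.06258797e-01]), 'dq': array([ 6.52989058e-04,  1.80674851e-03, -4.68504680e-04, -1.16718224e-05,
        8.14094016e-04, -2.08473118e-04]), 'joint_efforts': array([-7.41571366e-04, -4.44866824e+01, -3.51333976e+01, -3.26520585e-04,
        8.92092066e-03,  1.49450926e-05]), 'eef_pos': array([ 0.19646683, -0.53986371,  0.24940706]), 'eef_rot': array([-8.50903459e-04,  9.84831107e-01,  1.73513594e-01,  1.05352498e-05]), 'wrist_force': array([-0.01041127, -0.04752059,  0.09032194]), 'torque': array([-0.04325959,  0.03779078,  0.02025185]), 'grasp_force': 0.0, 'opening': 0.9986743478376694} 0.019
```

View pics/top.png

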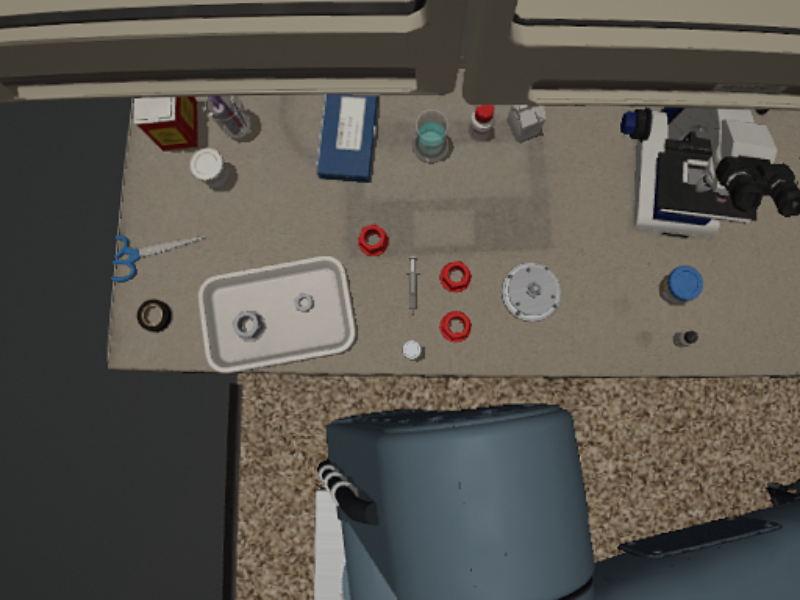

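The top view (800 px scale) shows the large steel nut in the tray at (248,325) and the jam nut at (304,302). The holder is at (531,291), the syringe at (413,285) and the vial at (412,350). Possible confusions are the red nuts at (373,240), (455,277) and (455,326), the black ring at (154,316), and the jam nut. I choose (248,325).

```bash
python3 - <<'E'
from h import *
import pickle
a,b=pickle.load(open("ab.pkl","rb"))
k=1.5625
for n,u,v,z in [("nut",248,325,.035),("jam",304,302,.014),("holder",531,291,.024),("stud",535,289,.05),("syr",413,285,.018),("vial",412,350,.068),("red1",455,277,.033),("red2",455,326,.033),("trayc",277,313,.02)]:
    print(n,at_z(a,u/k,v/k,z).round(4),at_depth(a,u/k,v/k).round(4))
P=cloud(a)
n0=at_z(a,248/k,325/k,.035)
m=(np.hypot(*(P[...,:2]-n0[:2]).transpose(2,0,1))<.04)&(P[...,2]>.026)&(P[...,2]<.045)
q=P[m]; print("nuttop",m.sum(),q.mean(0),(q.max(0)+q.min(0))/2,np.ptp(q,axis=0))
h0=at_z(a,531/k,291/k,.024)
m=(np.hypot(*(P[...,:2]-h0[:2]).transpose(2,0,1))<.07)&(P[...,2]>.009)&(P[...,2]<.03)
q=P[m]; print("holder",m.sum(),q.mean(0),(q.max(0)+q.min(0))/2,np.ptp(q,axis=0))
im=lambda c,u,v,r:cv2.resize(c["color"][v-r:v+r,u-r:u+r,::-1],(380,380),interpolation=cv2.INTER_CUBIC)
cv2.imwrite("pics/crop1.png",np.hstack([im(a,159,208,32),im(a,340,186,32)]))
E
```

```text
nut [0.4237 0.2767 0.035 ] [0.427  0.2848 0.003 ]
jam [0.4672 0.1859 0.014 ] [0.469  0.188  0.0014]
holder [ 0.4889 -0.204   0.024 ] [ 0.4856 -0.2003  0.0442]
stud [ 0.4882 -0.2061  0.05  ] [ 0.488  -0.2059  0.051 ]
syr [ 0.4983 -0.0019  0.018 ] [ 0.4989 -0.0019  0.014 ]
vial [ 0.3832 -0.0014  0.068 ] [ 0.3834 -0.0014  0.065 ]
red1 [ 0.5103 -0.0731  0.033 ] [ 0.517  -0.0755 -0.0042]
red2 [ 0.4266 -0.0731  0.033 ] [ 0.4306 -0.0755 -0.0042]
trayc [0.4467 0.231  0.02  ] [ 0.4496  0.2357 -0.0031]
nuttop 145 [0.42536597 0.2816898  0.03294306] [0.42662438 0.28094274 0.03275498] [0.04293381 0.04665448 0.01316558]
holder 984 [ 0.48906613 -0.2042317   0.01984879] [ 0.49100514 -0.20542962  0.01898693] [0.10171299 0.1011629  0.01996051]
```

View pics/crop1.png

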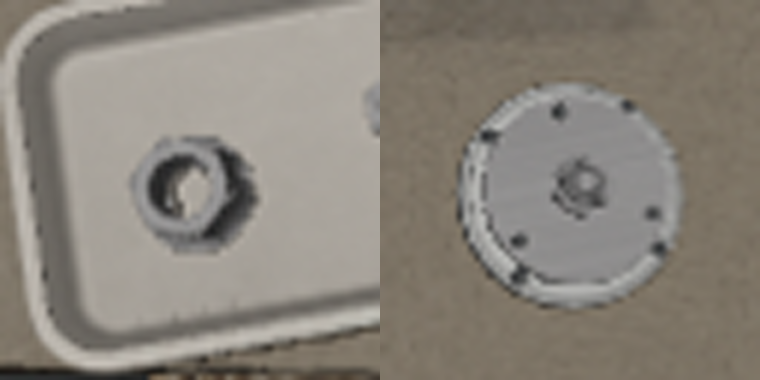

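Emit:
play_rows --xyz '[[50,-28,0],[100,-55,0],[150,-83,0],[200,-110,0],[250,-138,0],[300,-166,0],[345,-190,0],[375,-207,0],[389,-215,0],[389,-215,0]]' --rot '[[0,0,0],[0,0,0],[0,0,0],[0,0,0],[0,0,0],[0,0,0],[0,0,0],[0,0,0],[0,0,0],[0,0,0]]' --grip '[1,1,1,1,1,1,1,1,1,1]'

```text
time_s: 1.35
eef_pos: [0.4886, -0.205, 0.2499]
eef_rot: [-0.0, 0.985, 0.174, -0.0]
wrist_force: [-0.1, 0.2, -0.4]
opening: 0.995
grasp_force: 0.0
```

```bash
python3 - <<'E'
from h import *
o=readout.get_obs(); print(o["time_s"],o["q"].round(3),o["eef_pos"],o["eef_rot"],o["wrist_force"],o["torque"])
c=cam("wrist"); print(c["hand_eye"],c["camera_matrix"],c["k1"])
import pickle; pickle.dump(c,open("w1.pkl","wb"))
save("w1",c,None,1.5)
P=cloud(c); m=(P[...,2]>.044)&(P[...,2]<.056)&(np.hypot(P[...,0]-.488,P[...,1]+.206)<.03)
print(m.sum(),P[m].mean(0) if m.any() else 0)
E
```

```text
1.35 [-0.621  0.081  1.72  -0.     1.342  0.599] [ 0.48864279 -0.20503329  0.24994852] [-1.36666793e-04  9.84700406e-01  1.74255388e-01 -3.88035297e-04] [-0.12468109  0.24197355 -0.3876459 ] [ 0.01450059  0.01850746 -0.0218538 ]
[[-1.26419234e-03 -9.52733533e-01 -3.03804571e-01  7.81621840e-02]
 [ 9.99998946e-01 -1.42140756e-03  2.96347226e-04  1.73980030e-04]
 [-7.14170053e-04 -3.03803876e-01  9.52734325e-01 -1.24075410e-01]
 [ 0.00000000e+00  0.00000000e+00  0.00000000e+00  1.00000000e+00]] [[316.97795023   0.         257.27548886]
 [  0.         316.97795023 191.48693464]
 [  0.           0.           1.        ]] 0.01238441982932058
174 [ 0.49304468 -0.20666418  0.0478233 ]
```

View pics/w1.png

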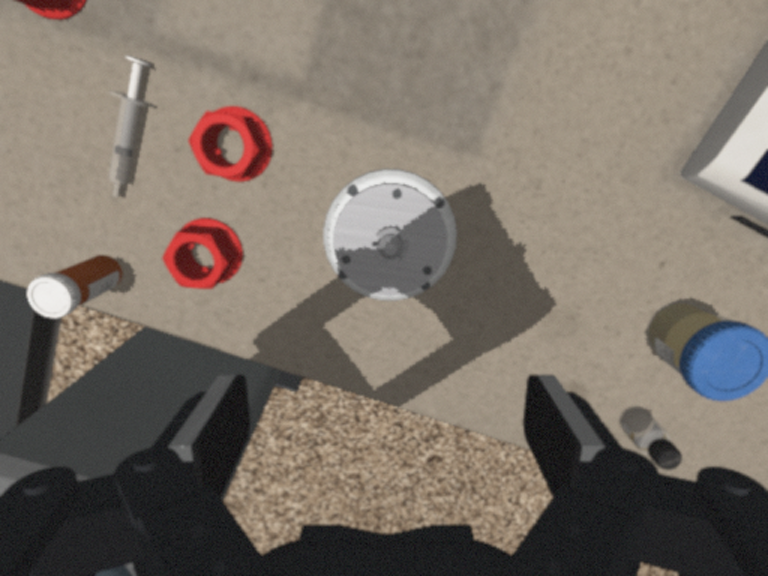

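The wrist view shows the holder centred near (390,235) and the stud tip near (391,243). The red nuts, syringe and vial are clear of it. Next I move to the tray.

Emit:
play_rows --xyz '[[12,-55,0],[25,-112,0],[38,-170,0],[50,-228,0],[62,-286,0],[75,-344,0],[88,-400,0],[98,-445,0],[104,-474,0],[105,-478,0]]' --rot '[[0,0,0],[0,0,-0.1],[0,0,-0.2],[0,0,-0.3],[0,0,-0.4],[0,0,-0.5],[0,0,-0.6],[0,0,-0.7],[0,0,-0.7],[0,0,-0.7]]' --grip '[1,1,1,1,1,1,1,1,1,1]'

```text
time_s: 2.65
eef_pos: [0.424, 0.2798, 0.2502]
eef_rot: [0.0, 0.865, 0.501, -0.0]
wrist_force: [0.3, -0.5, 0.4]
opening: 1.001
grasp_force: 0.0
```

```bash
python3 - <<'E'
from h import *
import pickle
o=readout.get_obs(); print(o["time_s"],o["q"].round(3),o["eef_pos"],o["eef_rot"])
c=cam("wrist"); pickle.dump(c,open("w2.pkl","wb"))
P=cloud(c); n0=np.array([.425,.28])
r=np.hypot(P[...,0]-n0[0],P[...,1]-n0[1])
m=(P[...,2]>.03)&(P[...,2]<.045)&(r<.04); q=P[m]; print(m.sum(),np.median(q,0),(q.max(0)+q.min(0))/2)
v,u=np.where(m); print(u.mean(),v.mean())
u0,v0=int(u.mean()),int(v.mean())
w1=pickle.load(open("w1.pkl","rb"))
A=cv2.resize(c["color"][max(v0-50,0):max(v0-50,0)+100,u0-50:u0+50,::-1],(400,400),interpolation=cv2.INTER_CUBIC)
B=cv2.resize(w1["color"][107:207,210:310,::-1],(400,400),interpolation=cv2.INTER_CUBIC)
print("crop origin",u0-50,max(v0-50,0)); cv2.imwrite("pics/c2.png",np.hstack([A,B]))
E
```

```text
2.65 [ 0.349  0.03   1.772 -0.     1.339  0.871] [0.42401252 0.2797641  0.25015561] [ 1.50867252e-04  8.65413064e-01  5.01059054e-01 -1.75267880e-04]
786 [0.4274196  0.28301008 0.03478282] [0.42719429 0.28255792 0.03351665]
258.04071246819336 160.88040712468194
crop origin 208 110
```

View pics/c2.png

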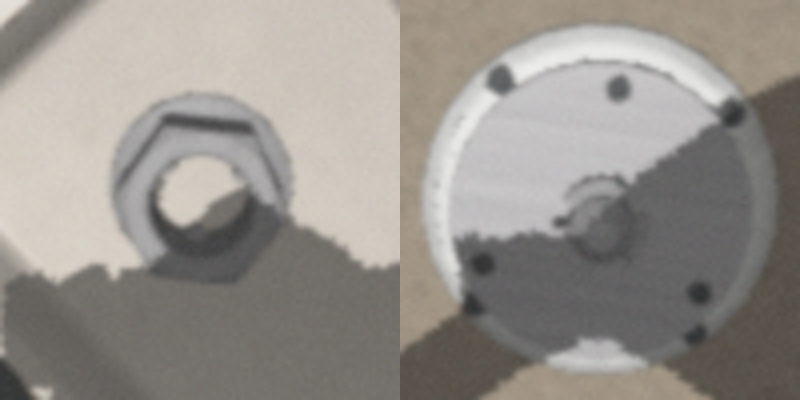

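The crop shows a steel hex nut with a flange. Its hex corners are at about (165,116), (252,123), (288,205), (238,282), (152,270) and (115,190), which confirms the choice. In the right half, the holder ring runs x 423–777 and y 23–373, and the stud nose is at about (605,232).

```bash
python3 - <<'E'
from h import *
import pickle
c=pickle.load(open("w2.pkl","rb")); w=pickle.load(open("w1.pkl","rb"))
g=lambda x,y,o:(o[0]+(x+.5)/4-.5,o[1]+(y+.5)/4-.5)
Q=np.array([at_z(c,*g(x,y,(208,110)),.035)[:2] for x,y in [(165,116),(252,123),(288,205),(238,282),(152,270),(115,190)]])
C=Q.mean(0); print("centre",C,"opp mids",(Q[:3]+Q[3:])/2, "radius",np.linalg.norm(Q-C,axis=1))
a=np.degrees(np.arctan2(*(Q-C).T[::-1])); print("corner ang",a,(a%60))
# flange circle points: crop top 200,93 left 110?,right 293 
for n,x,y,z in [("stud",605,232,.0505),("plateL",449,205,.024),("plateR",752,205,.024),("plateT",600,60,.024),("baseL",423,198,.014),("baseR",777,198,.014),("baseT",600,23,.014),("baseB",600,373,.014)]:
    print(n,at_z(w,*g(x-400,y,(210,107)),z).round(4))
P=cloud(w); r=np.hypot(P[...,0]-.489,P[...,1]+.206)
for lo,hi in [(.02,.028),(.01,.017)]:
    m=(P[...,2]>lo)&(P[...,2]<hi)&(r<.07); q=P[m]
    (x,y),rad=cv2.minEnclosingCircle((q[:,:2]*1000).astype(np.float32)); print(m.sum(),x,y,rad,np.median(q[:,2]),q.mean(0))
E
```

```text
centre [0.42831215 0.28452543] opp mids [[0.42816992 0.28396276]
 [0.42829468 0.28480781]
 [0.42847184 0.28480574]] radius [0.02445455 0.02454002 0.02358661 0.0256049  0.02432117 0.02364632]
corner ang [  83.67071394   26.9037025   -34.20019035  -96.68430384 -154.32006339
  144.24115153] [23.67071394 26.9037025  25.79980965 23.31569616 25.67993661 24.24115153]
stud [ 0.494  -0.2073  0.0505]
plateL [ 0.4807 -0.1659  0.024 ]
plateR [ 0.5098 -0.2457  0.024 ]
plateT [ 0.5326 -0.192   0.024 ]
baseL [ 0.4778 -0.1579  0.014 ]
baseR [ 0.5126 -0.2536  0.014 ]
baseT [ 0.5411 -0.1889  0.014 ]
baseB [ 0.4451 -0.2241  0.014 ]
4056 492.33209228515625 -207.07476806640625 42.93053436279297 0.024444845532117704 [ 0.49399052 -0.20621176  0.02444447]
1537 492.44384765625 -206.91607666015625 51.609745025634766 0.013545748743595543 [ 0.50262124 -0.2028699   0.01337725]
```

Emit:
play_rows --xyz '[[2,1,20],[4,1,45],[5.6,1.4,75],[5.6,1.4,105],[5.6,1.4,135],[5.6,1.4,160],[5.6,1.4,172],[5.6,1.4,175],[5.6,1.4,175],[5.6,1.4,175]]' --rot '[[0,0,-0.1],[0,0,-0.2],[0,0,-0.3],[0,0,-0.4],[0,0,-0.436],[0,0,-0.436],[0,0,-0.436],[0,0,-0.436],[0,0,-0.436],[0,0,-0.436]]' --grip '[1,0.8,0.8,0.8,0.8,0.8,0.8,0.8,0.8,0.8]'

```text
time_s: 3.95
eef_pos: [0.4287, 0.2841, 0.0763]
eef_rot: [0.0, 0.737, 0.676, 0.001]
wrist_force: [-0.2, -0.6, 0.3]
opening: 0.798
grasp_force: 0.0
```

```bash
python3 - <<'E'
from h import *
import pickle
o=readout.get_obs(); print(o["time_s"],o["q"].round(3),o["eef_pos"],o["eef_rot"])
c=cam("wrist"); pickle.dump(c,open("w3.pkl","wb")); save("w3",c,None,1.5)
E
```

```text
3.95 [ 0.354  0.28   1.884 -0.     0.976  0.44 ] [0.42872119 0.28406827 0.07629395] [3.65651456e-04 7.36842983e-01 6.76063285e-01 8.48309497e-04]
```

View pics/w3.png

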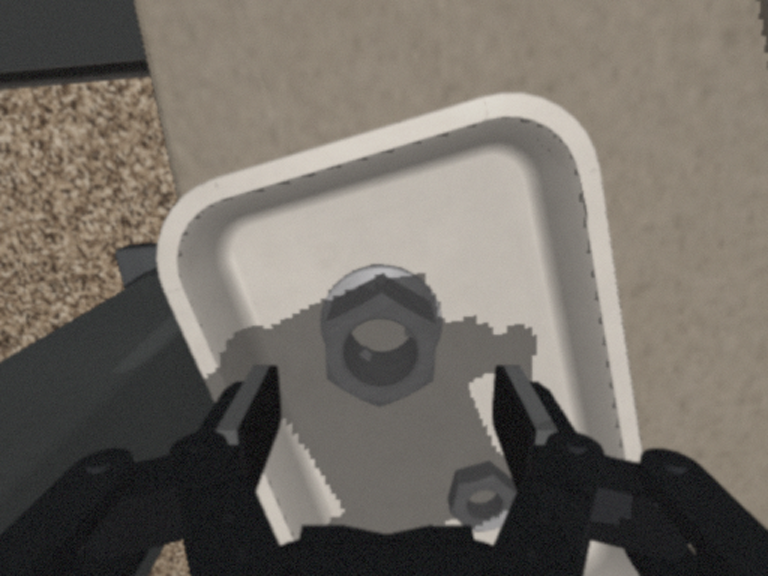

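The nut stands between the open jaws with its flats parallel to the pads. The bore rim spans x 343–418 and y about 315–385, and the bottom corner is at (380,405).

```bash
python3 - <<'E'
from h import *
import pickle
c=pickle.load(open("w3.pkl","rb"))
g=lambda x,y:((x+.5)/1.5-.5,(y+.5)/1.5-.5)
E=np.array(c["hand_eye"]);M=c["E"]@np.linalg.inv(E)
t=lambda p:((np.linalg.inv(M)@np.append(p,1))[:3]*1000).round(1)
for n,x,y in [("bore",381,350),("botcorner",380,405),("boreB",381,386),("boreT",381,315),("LL",327,375),("LR",435,380),("UL",322,325),("UR",442,320)]:
    p=at_z(c,*g(x,y),.035); print(n,p.round(4),"tool",t(p))
P=cloud(c); m=(P[...,2]>.032)&(P[...,2]<.04)&(np.hypot(P[...,0]-.428,P[...,1]-.284)<.035); q=P[m]
print(m.sum(),np.median(q[:,2]),[t(x) for x in [(q.max(0)+q.min(0))/2,q.mean(0)]])
q=np.array([t(x) for x in q]); print(q.min(0),q.max(0))
E
```

```text
bore [0.4271 0.2842 0.035 ] tool [-0.1 -1.6 41.3]
botcorner [0.4246 0.2605 0.035 ] tool [-23.9  -2.1  41.3]
boreB [0.4258 0.2688 0.035 ] tool [-15.5  -1.7  41.3]
boreT [0.4284 0.2984 0.035 ] tool [14.2 -1.6 41.3]
LL [0.4053 0.2755 0.035 ] tool [-10.6 -22.6  41.2]
LR [0.4469 0.2696 0.035 ] tool [-12.9  19.3  41.3]
UL [0.4061 0.2963 0.035 ] tool [ 10.3 -23.7  41.3]
UR [0.4509 0.2944 0.035 ] tool [12.2 21.2 41.3]
2630 0.03486900669920005 [array([-1.8, -2. , 41.8]), array([-0.4, -1.9, 41.5])]
[-25.8 -23.   39.3] [22.4 19.1 44.3]
```

Emit:
play_rows --xyz '[[0,-1,8],[0,-1.6,18],[0,-1.6,28],[0,-1.6,38],[0,-1.6,45],[0,-1.6,47],[0,-1.6,47],[0,-1.6,47],[0,-1.6,47],[0,-1.6,47]]' --rot '[[0,0,0],[0,0,0],[0,0,0],[0,0,0],[0,0,0],[0,0,0],[0,0,0],[0,0,0],[0,0,0],[0,0,0]]' --grip '[0.8,0.8,0.8,0.8,0.8,0.8,0.7,0.4,0.4,0.4]'

```text
time_s: 5.25
eef_pos: [0.4269, 0.2843, 0.0289]
eef_rot: [0.0, 0.737, 0.676, 0.001]
wrist_force: [0.3, 0.3, 4.4]
opening: 0.476
grasp_force: 61.6
```

```bash
python3 - <<'E'
from h import *
o=readout.get_obs(); print({k:np.round(v,3) for k,v in o.items()})
E
```

```text
{'time_s': np.float64(5.25), 'q': array([0.356, 0.366, 1.896, 0.   , 0.878, 0.442]), 'dq': array([ 0.002,  0.002, -0.   , -0.   , -0.001,  0.001]), 'joint_efforts': array([-3.1000e-02, -4.1345e+01, -2.3383e+01, -4.3000e-02, -3.8000e-02,
       -5.0000e-03]), 'eef_pos': array([0.427, 0.284, 0.029]), 'eef_rot': array([0.   , 0.737, 0.676, 0.001]), 'wrist_force': array([0.289, 0.339, 4.419]), 'torque': array([ 0.043,  0.122, -0.054]), 'grasp_force': np.float64(61.625), 'opening': np.float64(0.476)}
```

Emit:
play_rows --xyz '[[0,0,-40],[-10,2,-85],[-55,12,-101],[-110,24,-101],[-165,37,-101],[-220,49,-101],[-275,61,-101],[-330,73,-101],[-385,86,-101],[-430,96,-101]]' --rot '[[0,0,0],[0,0,0],[0,0,0],[0,0,0],[0,0,0],[0,0,0],[0,0,0],[0,0,0],[0,0,0],[0,0,0]]' --grip '[0.4,0.4,0.4,0.4,0.4,0.4,0.4,0.4,0.4,0.4]'

```text
time_s: 6.5
eef_pos: [0.4848, -0.1548, 0.1291]
eef_rot: [-0.0, 0.737, 0.676, -0.0]
wrist_force: [0.8, 0.8, -0.8]
opening: 0.478
grasp_force: 61.4
```

Emit:
play_rows --xyz '[[-30,6,0],[-48,10,0],[-53.6,11.7,0],[-53.6,11.7,0],[-53.6,11.7,0],[-53.6,11.7,0],[-53.6,11.7,0],[-53.6,11.7,0],[-53.6,11.7,0],[-53.6,11.7,0]]' --rot '[[0,0,0],[0,0,0],[0,0,0],[0,0,0],[0,0,0],[0,0,0],[0,0,0],[0,0,0],[0,0,0],[0,0,0]]' --grip '[0.4,0.4,0.4,0.4,0.4,0.4,0.4,0.4,0.4,0.4]'

```text
time_s: 7.75
eef_pos: [0.4921, -0.2071, 0.1293]
eef_rot: [0.0, 0.737, 0.676, -0.0]
wrist_force: [0.9, -0.3, -0.2]
opening: 0.48
grasp_force: 61.4
```

```bash
python3 - <<'E'
from h import *
import pickle
o=readout.get_obs(); print({k:np.round(v,3) for k,v in o.items()})
c=cam("wrist"); pickle.dump(c,open("w4.pkl","wb")); save("w4",c,(156,150,356,300),4)
E
```

```text
{'time_s': np.float64(7.75), 'q': array([-0.621,  0.234,  1.81 , -0.   ,  1.098, -0.535]), 'dq': array([-0.001,  0.002,  0.001, -0.   , -0.   , -0.001]), 'joint_efforts': array([ 3.1000e-02, -4.3112e+01, -3.0952e+01, -0.0000e+00,  1.0000e-03,
        0.0000e+00]), 'eef_pos': array([ 0.492, -0.207,  0.129]), 'eef_rot': array([ 0.   ,  0.737,  0.676, -0.   ]), 'wrist_force': array([ 0.902, -0.292, -0.187]), 'torque': array([0.021, 0.027, 0.066]), 'grasp_force': np.float64(61.36), 'opening': np.float64(0.48)}
```

View pics/w4.png

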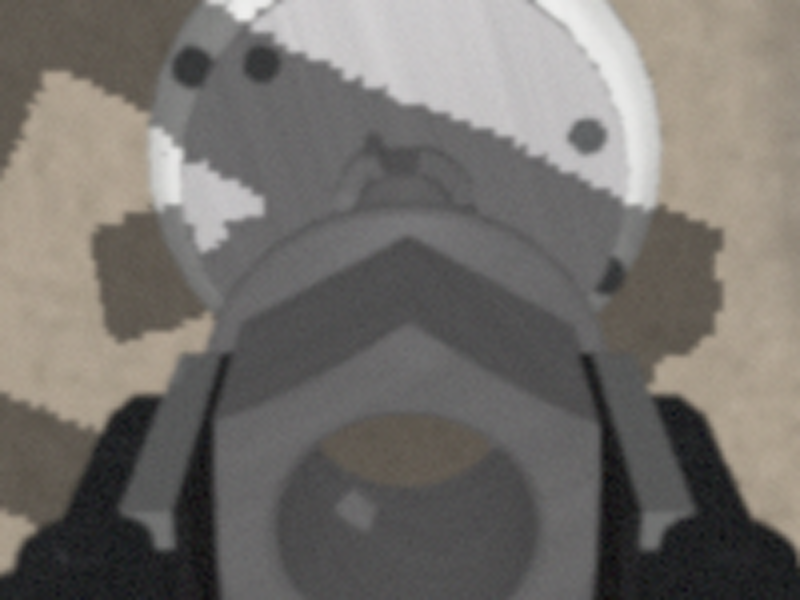

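The nut is held square: hex top corner at crop (408,325), flats at x=216 and x=600, and far flange edge at (405,207). The stud is visible behind it near (405,190), with the rim at x 150–660.

```bash
python3 - <<'E'
from h import *
import pickle
from scipy.optimize import least_squares
c=pickle.load(open("w4.pkl","rb"))
g=lambda x,y:(156+(x+.5)/4-.5,150+(y+.5)/4-.5)
H=np.array(c["hand_eye"]); M=c["E"]@np.linalg.inv(H); Mi=np.linalg.inv(M)
def tz(x,y,z):
    r=H[:3,:3]@ray(c,*g(x,y)); o=H[:3,3]*1000; return (o+r*(z-o[2])/r[2]).round(2)
for n,x,y,z in [("corner",408,325,-6),("Lflat",216,420,-6),("Rflat",600,420,-6),("flange far",405,207,22),("boreL",278,515,-6),("boreR",538,515,-6),("boreT",408,412,-6)]: print(n,tz(x,y,z))
P=cloud(c); d=P[...,2]
for lo,hi,z in [(.018,.03,.024),(.009,.018,.014)]:
    m=((d>lo)&(d<hi)&(np.hypot(P[...,0]-.493,P[...,1]+.207)<.065)).astype(np.uint8)
    m=cv2.morphologyEx(m,cv2.MORPH_OPEN,np.ones((3,3),np.uint8))
    v,u=np.where(m>0); q=P[v,u][:,:2]*1000
    (x,y),r=cv2.minEnclosingCircle(q.astype(np.float32))
    th=np.arctan2(*(q-[x,y]).T[::-1]); print("circle",len(q),x,y,r, np.median(P[v,u][:,2]))
    w=Mi@np.array([x/1e3,y/1e3,z,1]); print("tool",(w[:3]*1000).round(2))
for n,x,y,z in [("rimL",150,150,.014),("rimR",660,150,.014),("plL",182,110,.024),("plR",632,150,.024)]:
    p=at_z(c,*g(x,y),z); print(n,p.round(4),(Mi@np.append(p,1))[:3].round(4))
save("w4b",c,(216,120,296,220),6)
E
```

```text
corner [23.25  0.45 -6.  ]
Lflat [ 12.46 -19.59  -6.  ]
Rflat [12.39 20.48 -6.  ]
flange far [26.06  0.14 22.  ]
boreL [  1.05 -13.48  -6.  ]
boreR [ 1.   14.35 -6.  ]
boreT [13.35  0.44 -6.  ]
circle 5922 492.24591064453125 -206.44345092773438 42.75566101074219 0.024535676364434558
tool [6.6000e-01 8.0000e-02 1.0529e+02]
circle 2682 492.052978515625 -206.64096069335938 51.87496566772461 0.013727189002126855
tool [ 4.4000e-01 -9.0000e-02  1.1529e+02]
rimL [ 0.4425 -0.1978  0.014 ] [ 0.005  -0.0502  0.1153]
rimR [ 0.5427 -0.2066  0.014 ] [0.0048 0.0504 0.1153]
plL [ 0.452  -0.1877  0.024 ] [ 0.0158 -0.0416  0.1053]
plR [ 0.5356 -0.2029  0.024 ] [0.0079 0.043  0.1053]
```

View pics/w4b.png

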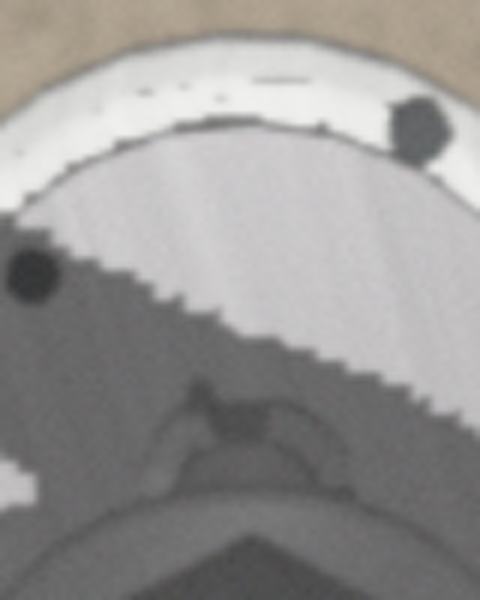

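Emit:
play_rows --xyz '[[1.4,-0.5,10],[1.4,-0.5,25],[1.4,-0.5,40],[1.4,-0.5,50],[1.4,-0.5,55],[1.4,-0.5,58],[1.4,-0.5,60],[1.4,-0.5,62],[1.4,-0.5,64],[1.4,-0.5,65]]' --rot '[[0,0,0],[0,0,0],[0,0,0],[0,0,0],[0,0,0],[0,0,0],[0,0,0],[0,0,0],[0,0,0],[0,0,0]]' --grip '[0.4,0.4,0.4,0.4,0.4,0.4,0.4,0.4,0.4,0.4]'

```text
time_s: 9.05
eef_pos: [0.4917, -0.2056, 0.0643]
eef_rot: [0.0, 0.737, 0.676, 0.0]
wrist_force: [0.1, -0.7, -1.7]
opening: 0.481
grasp_force: 61.4
```

```bash
cat > s.py <<'E'
from h import *
o=readout.get_obs(); M=T(o)
print("t",round(o["time_s"],2),"q",o["q"].round(3),"p",(np.array(o["eef_pos"])*1000).round(1),"yaw",np.degrees(np.arctan2(M[1,0],M[0,0])).round(1),"F",np.round(o["wrist_force"],2),"Mo",np.round(o["torque"],3),"op",round(float(o["opening"]),3),"g",round(float(o["grasp_force"]),1))
E
python3 s.py
```

```text
t 9.05 q [-0.619  0.337  1.838  0.     0.966 -0.533] p [ 491.7 -205.6   64.3] yaw 85.1 F [ 0.09 -0.65 -1.74] Mo [-0.007  0.068 -0.008] op 0.481 g 61.4
```

Emit:
play_rows --xyz '[[0,0,1],[0,0,2],[0,0,3],[0,0,4],[0,0,4],[0,0,4],[0,0,4],[0,0,4],[0,0,4],[0,0,4]]' --rot '[[0,0,0],[0,0,0],[0,0,0],[0,0,0],[0,0,0],[0,0,0],[0,0,0],[0,0,0],[0,0,0],[0,0,0]]' --grip '[0.4,0.4,0.4,0.4,0.4,0.48,0.525,0.525,0.525,0.525]'

```text
time_s: 10.3
eef_pos: [0.4918, -0.2056, 0.0603]
eef_rot: [0.0, 0.737, 0.676, 0.0]
wrist_force: [-0.6, 0.5, 0.2]
opening: 0.524
grasp_force: 0.0
```

```bash
cat >> s.py <<'E'
c=cam("wrist"); P=cloud(c); Mi=np.linalg.inv(M)
m=(np.hypot(P[...,0]-.4922,P[...,1]+.2062)<.028)&(P[...,2]>.028); t=P@Mi[:3,:3].T+Mi[:3,3]
# nut top face: region in front of bore, tool x 14..20,|y|<6 ; report height
f=m&(t[...,0]>14.5e-3)&(t[...,0]<20e-3)&(abs(t[...,1])<.006)&(P[...,2]>.045)
print("nut top z mm",np.round(np.median(P[f][:,2])*1000,2) if f.any() else None,f.sum())
E
python3 s.py
```

```text
t 10.3 q [-0.619  0.344  1.839  0.     0.958 -0.533] p [ 491.8 -205.6   60.3] yaw 85.1 F [-0.55  0.52  0.15] Mo [ 0.026 -0.01  -0.003] op 0.524 g 0.0
nut top z mm 65.86 497
```

Emit:
play_rows --xyz '[[-0.5,0,0],[-0.9,0,0],[-0.9,0,0],[-0.9,0,0],[-0.9,0,0],[-0.9,0,0],[-0.9,0,0],[-0.9,0,0],[-0.9,0,0],[-0.9,0,0]]' --rot '[[0,0,0],[0,0,-0.05],[0,0,-0.1],[0,0,-0.15],[0,0,-0.2],[0,0,-0.25],[0,0,-0.3],[0,0,-0.35],[0,0,-0.35],[0,0,-0.35]]' --grip '[0.525,0.525,0.525,0.525,0.525,0.525,0.525,0.525,0.525,0.525]'

```text
time_s: 11.6
eef_pos: [0.4917, -0.2065, 0.0603]
eef_rot: [0.0, 0.608, 0.794, -0.0]
wrist_force: [0.2, -0.4, -0.3]
opening: 0.526
grasp_force: 0.2
```

```bash
python3 s.py
```

```text
t 11.6 q [-0.62   0.345  1.838 -0.     0.959 -0.883] p [ 491.7 -206.5   60.3] yaw 105.1 F [ 0.24 -0.4  -0.29] Mo [ 0.034 -0.015 -0.033] op 0.526 g 0.2
nut top z mm 66.13 464
```

Emit:
play_rows --xyz '[[0,0,0],[0,0,0],[0,0,0],[0,0,0],[0,0,0],[0,0,0],[0,0,0],[0,0,0],[0,0,0],[0,0,0]]' --rot '[[0,0,0],[0,0,0],[0,0,-0.05],[0,0,-0.1],[0,0,-0.15],[0,0,-0.2],[0,0,-0.25],[0,0,-0.25],[0,0,-0.25],[0,0,-0.25]]' --grip '[0.56,0.56,0.525,0.525,0.525,0.525,0.525,0.56,0.56,0.525]'

```text
time_s: 12.9
eef_pos: [0.4916, -0.2065, 0.0603]
eef_rot: [-0.0, 0.504, 0.863, -0.0]
wrist_force: [0.6, -0.5, 0.3]
opening: 0.526
grasp_force: 0.9
```

```bash
python3 s.py
```

```text
t 12.9 q [-0.62   0.345  1.838 -0.     0.959 -1.134] p [ 491.6 -206.5   60.3] yaw 119.4 F [ 0.63 -0.55  0.29] Mo [-0.074  0.098 -0.   ] op 0.526 g 0.9
nut top z mm 62.38 420
```

Emit:
play_rows --xyz '[[0,0,0],[0,0,0],[0,0,0],[0,0,0],[0,0,0],[0,0,0],[0,0,0],[0,0,0],[0,0,0],[0,0,0]]' --rot '[[0,0,-0.05],[0,0,-0.1],[0,0,-0.15],[0,0,-0.2],[0,0,-0.25],[0,0,-0.3],[0,0,-0.3],[0,0,-0.3],[0,0,-0.3],[0,0,-0.3]]' --grip '[0.525,0.525,0.525,0.525,0.525,0.525,0.56,0.56,0.56,0.525]'

```text
time_s: 14.2
eef_pos: [0.4916, -0.2065, 0.0602]
eef_rot: [-0.0, 0.37, 0.929, -0.0]
wrist_force: [0.2, 0.3, 0.6]
opening: 0.528
grasp_force: 1.7
```

```bash
python3 s.py
```

```text
t 14.2 q [-0.62   0.345  1.838 -0.     0.959 -1.434] p [ 491.6 -206.5   60.2] yaw 136.6 F [0.16 0.32 0.64] Mo [-0.02   0.112  0.008] op 0.528 g 1.7
nut top z mm 63.58 430
```

Emit:
play_rows --xyz '[[0,0,0],[0,0,0],[0,0,0],[0,0,0],[0,0,0],[0,0,0],[0,0,0],[0,0,0],[0,0,0],[0,0,0]]' --rot '[[0,0,-0.06],[0,0,-0.12],[0,0,-0.18],[0,0,-0.24],[0,0,-0.3],[0,0,-0.36],[0,0,-0.42],[0,0,-0.42],[0,0,-0.42],[0,0,-0.42]]' --grip '[0.525,0.525,0.525,0.525,0.525,0.525,0.525,0.56,0.56,0.525]'

```text
time_s: 15.5
eef_pos: [0.4916, -0.2065, 0.0602]
eef_rot: [-0.0, 0.168, 0.986, -0.0]
wrist_force: [-1.1, -0.1, 0.5]
opening: 0.523
grasp_force: 1.2
```

```bash
python3 s.py
```

```text
t 15.5 q [-0.62   0.345  1.838 -0.     0.959 -1.854] p [ 491.6 -206.5   60.2] yaw 160.7 F [-1.07 -0.07  0.55] Mo [-0.014  0.054  0.021] op 0.523 g 1.2
nut top z mm 65.28 430
```

Emit:
play_rows --xyz '[[0,0,0],[0,0,0],[0,0,0],[0,0,0],[0,0,0],[0,0,0],[0,0,0],[0,0,0],[0,0,0],[0,0,0]]' --rot '[[0,0,-0.05],[0,0,-0.1],[0,0,-0.15],[0,0,-0.2],[0,0,-0.25],[0,0,-0.25],[0,0,-0.25],[0,0,-0.25],[0,0,-0.25],[0,0,-0.25]]' --grip '[0.525,0.525,0.525,0.525,0.525,0.525,0.56,0.56,0.56,0.525]'

```text
time_s: 16.8
eef_pos: [0.4916, -0.2064, 0.0602]
eef_rot: [-0.0, 0.043, 0.999, 0.0]
wrist_force: [-1.0, 1.0, 0.6]
opening: 0.528
grasp_force: 2.3
```

```bash
python3 s.py
```

```text
t 16.8 q [-0.62   0.345  1.838  0.     0.959 -2.104] p [ 491.6 -206.4   60.2] yaw 175.0 F [-0.97  1.03  0.65] Mo [0.036 0.054 0.014] op 0.528 g 2.3
nut top z mm 66.06 447
```

Emit:
play_rows --xyz '[[0,0,0],[0,0,0],[0,0,0],[0,0,0],[0,0,0],[0,0,0],[0,0,0],[0,0,0],[0,0,0],[0,0,0]]' --rot '[[0,0,-0.05],[0,0,-0.1],[0,0,-0.15],[0,0,-0.2],[0,0,-0.2],[0,0,-0.2],[0,0,-0.2],[0,0,-0.2],[0,0,-0.2],[0,0,-0.2]]' --grip '[0.525,0.525,0.525,0.525,0.525,0.525,0.56,0.56,0.56,0.525]'

```text
time_s: 18.1
eef_pos: [0.4918, -0.2065, 0.0604]
eef_rot: [0.0, -0.057, 0.998, -0.0]
wrist_force: [0.5, -0.1, 1.7]
opening: 0.522
grasp_force: 0.9
```

```bash
python3 s.py
```

```text
t 18.1 q [-0.62   0.345  1.838  0.     0.959 -2.304] p [ 491.8 -206.5   60.4] yaw -173.5 F [ 0.45 -0.14  1.71] Mo [0.074 0.002 0.027] op 0.522 g 0.9
nut top z mm 57.49 343
```

Emit:
play_rows --xyz '[[0,0,1],[0,0,3],[0,0,5],[0,0,5],[0,0,5],[0,0,5],[0,0,5],[0,0,5],[0,0,5],[0,0,5]]' --rot '[[0,0,0],[0,0,0],[0,0,0],[0,0,0.07],[0,0,0.14],[0,0,0.21],[0,0,0.28],[0,0,0.35],[0,0,0.42],[0,0,0.45]]' --grip '[0.56,0.56,0.56,0.525,0.525,0.525,0.525,0.525,0.525,0.525]'

```text
time_s: 19.4
eef_pos: [0.4916, -0.2064, 0.0551]
eef_rot: [-0.0, 0.168, 0.986, 0.0]
wrist_force: [0.6, 0.5, -0.4]
opening: 0.522
grasp_force: 0.3
```

```bash
python3 s.py
```

```text
t 19.4 q [-0.62   0.354  1.839 -0.     0.949 -1.853] p [ 491.6 -206.4   55.1] yaw 160.7 F [ 0.56  0.45 -0.4 ] Mo [ 0.006  0.017 -0.007] op 0.522 g 0.3
nut top z mm 57.4 379
```

Emit:
play_rows --xyz '[[0,0,0],[0,0,0],[0,0,0],[0,0,0],[0,0,0],[0,0,0],[0,0,0],[0,0,0],[0,0,0],[0,0,0]]' --rot '[[0,0,0.06],[0,0,0.12],[0,0,0.18],[0,0,0.24],[0,0,0.3],[0,0,0.36],[0,0,0.42],[0,0,0.48],[0,0,0.54],[0,0,0.54]]' --grip '[0.525,0.525,0.525,0.525,0.525,0.525,0.525,0.525,0.525,0.525]'

```text
time_s: 20.7
eef_pos: [0.4913, -0.2062, 0.0549]
eef_rot: [-0.0, 0.424, 0.906, 0.0]
wrist_force: [-0.2, 0.1, -2.5]
opening: 0.522
grasp_force: 1.6
```

```bash
python3 s.py
```

```text
t 20.7 q [-0.62   0.354  1.84   0.     0.949 -1.316] p [ 491.3 -206.2   54.9] yaw 129.8 F [-0.15  0.1  -2.5 ] Mo [ 0.036 -0.     0.032] op 0.522 g 1.6
nut top z mm 56.76 376
```

Emit:
play_rows --xyz '[[0,0,0],[0,0,0],[0,0,0],[0,0,0],[0,0,0],[0,0,0],[0,0,0],[0,0,0],[0,0,0],[0,0,0]]' --rot '[[0,0,0.05],[0,0,0.1],[0,0,0.15],[0,0,0.2],[0,0,0.25],[0,0,0.3],[0,0,0.35],[0,0,0.4],[0,0,0.4],[0,0,0.4]]' --grip '[0.525,0.525,0.525,0.525,0.525,0.525,0.525,0.525,0.525,0.525]'

```text
time_s: 22.0
eef_pos: [0.4913, -0.2061, 0.0548]
eef_rot: [-0.001, 0.595, 0.804, 0.0]
wrist_force: [0.4, 0.5, -6.8]
opening: 0.527
grasp_force: 5.1
```

```bash
python3 s.py
```

```text
t 22.0 q [-0.62   0.354  1.84   0.     0.949 -0.916] p [ 491.3 -206.1   54.8] yaw 106.9 F [ 0.41  0.52 -6.83] Mo [ 0.146 -0.112  0.092] op 0.527 g 5.1
nut top z mm 55.27 351
```

Emit:
play_rows --xyz '[[0,0,0],[0,0,0],[0,0,0],[0,0,0],[0,0,0],[0,0,0],[0,0,0],[0,0,0],[0,0,0],[0,0,0]]' --rot '[[0,0,0],[0,0,0],[0,0,0],[0,0,0.04],[0,0,0.08],[0,0,0.12],[0,0,0.16],[0,0,0.2],[0,0,0.2],[0,0,0.2]]' --grip '[0.56,0.56,0.525,0.525,0.525,0.525,0.525,0.525,0.525,0.525]'

```text
time_s: 23.3
eef_pos: [0.4918, -0.207, 0.0555]
eef_rot: [0.0, 0.673, 0.74, -0.0]
wrist_force: [0.2, -2.5, -0.6]
opening: 0.526
grasp_force: 3.4
```

```bash
python3 s.py
```

```text
t 23.3 q [-0.621  0.354  1.839 -0.     0.948 -0.715] p [ 491.8 -207.    55.5] yaw 95.4 F [ 0.22 -2.49 -0.58] Mo [-0.436  0.013  0.061] op 0.526 g 3.4
nut top z mm 54.45 294
```

Emit:
play_rows --xyz '[[0,0,0],[0,0,0],[0,0,0],[0,0,0],[0,0,0],[0,0,0],[0,0,0],[0,0,0],[0,0,0],[0,0,0]]' --rot '[[0,0,0],[0,0,0],[0,0,0.02],[0,0,0.04],[0,0,0.06],[0,0,0.08],[0,0,0.1],[0,0,0.12],[0,0,0.12],[0,0,0.12]]' --grip '[0.545,0.545,0.525,0.525,0.525,0.525,0.525,0.525,0.525,0.525]'

```text
time_s: 24.6
eef_pos: [0.4916, -0.2063, 0.0551]
eef_rot: [-0.0, 0.716, 0.698, 0.0]
wrist_force: [1.7, 0.7, -2.4]
opening: 0.529
grasp_force: 5.7
```

```bash
python3 s.py
```

```text
t 24.6 q [-0.62   0.354  1.839  0.     0.949 -0.594] p [ 491.6 -206.3   55.1] yaw 88.5 F [ 1.74  0.72 -2.39] Mo [ 0.176 -0.207  0.165] op 0.529 g 5.7
nut top z mm 54.1 332
```

Emit:
play_rows --xyz '[[0,0,0],[0,0,0],[0,0,0],[0,0,0],[0,0,0],[0,0,0],[0,0,0],[0,0,0],[0,0,0],[0,0,0]]' --rot '[[0,0,0.01],[0,0,0.02],[0,0,0.03],[0,0,0.04],[0,0,0.05],[0,0,0.05],[0,0,0.05],[0,0,0.05],[0,0,0.05],[0,0,0.05]]' --grip '[0.525,0.525,0.525,0.525,0.525,0.525,0.525,0.525,0.525,0.525]'

```text
time_s: 25.9
eef_pos: [0.4916, -0.2066, 0.0553]
eef_rot: [0.0, 0.733, 0.68, -0.0]
wrist_force: [1.0, -0.4, -4.6]
opening: 0.523
grasp_force: 10.6
```

```bash
python3 s.py
```

```text
t 25.9 q [-0.62   0.354  1.839 -0.     0.949 -0.544] p [ 491.6 -206.6   55.3] yaw 85.6 F [ 1.01 -0.39 -4.57] Mo [-0.035 -0.164  0.455] op 0.523 g 10.6
nut top z mm 54.05 316
```

The torque has risen to 0.45 N m with no more sinking, so the nut is home. I release it and lift clear.

Emit:
play_rows --xyz '[[0,0,0],[0,0,0],[0,0,0],[0,0,0],[0,0,-10],[0,0,-30],[0,0,-55],[0,0,-80],[0,0,-90],[0,0,-90]]' --rot '[[0,0,0],[0,0,0],[0,0,0],[0,0,0],[0,0,0],[0,0,0],[0,0,0],[0,0,0],[0,0,0],[0,0,0]]' --grip '[0.56,0.65,0.8,0.8,0.8,0.8,0.8,0.8,0.8,0.8]'

```text
time_s: 27.2
eef_pos: [0.4921, -0.2068, 0.1461]
eef_rot: [0.001, 0.733, 0.68, 0.0]
wrist_force: [-0.4, 0.5, -0.7]
opening: 0.802
grasp_force: 0.0
```

```bash
python3 s.py; python3 - <<'E'
from h import *
c=cam("wrist"); save("w5",c,None,1.5); P=cloud(c)
r=np.hypot(P[...,0]-.4919,P[...,1]+.2065)
for n,lo,hi,a,b in [("nuttop",.045,.06,.0145,.0205),("plate",.015,.027,.031,.041)]:
    m=(P[...,2]>lo)&(P[...,2]<hi)&(r>a)&(r<b); q=P[m]; A=np.c_[q[:,:2]-[.4919,-.2065],np.ones(len(q))]
    s=np.linalg.lstsq(A,q[:,2],rcond=None)[0]; print(n,m.sum(),np.median(q[:,2]).round(4),"tilt",s.round(4))
    if n=="nuttop":
        m=(P[...,2]>lo)&(P[...,2]<hi)&(r<.03); (x,y),rad=cv2.minEnclosingCircle((P[m][:,:2]*1000).astype(np.float32)); print(x,y,rad)
E
```

```text
t 27.2 q [-0.62   0.209  1.801  0.     1.13  -0.544] p [ 492.1 -206.8  146.1] yaw 85.6 F [-0.4   0.53 -0.67] Mo [0.04  0.016 0.036] op 0.802 g 0.0
nut top z mm 53.99 122
nuttop 1264 0.0539 tilt [-0.0052  0.0211  0.0537]
492.2239990234375 -206.3904266357422 23.977169036865234
plate 2897 0.0211 tilt [ 0.0007 -0.0005  0.0211]
```

View pics/w5.png

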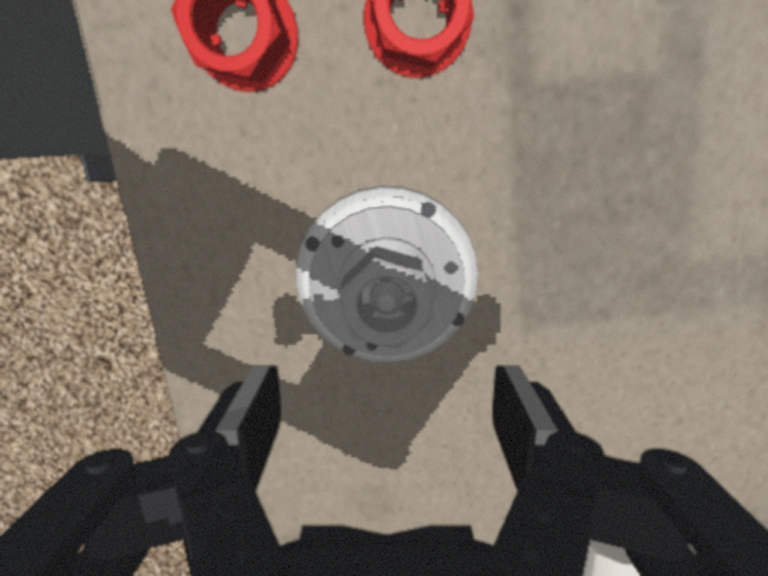

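The nut sits centred on the stud at (388,297) and is released. The plate reads 21.1 mm against 24.4 mm free, so it is about 3.3 mm down.

```bash
python3 -c "
from bench import ctrl; print(ctrl.hand_in())"
```

```text
the job is handed in; nothing more can be done
None
```

The flange nut is screwed home on the stud and released: the plate measures about 3.3 mm down and the nut is upright and centred. I handed the job in after about 27 s of robot time; no verdict came back.

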